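# Screw the filler cap back onto a clamped tank casting

### The job

Put the red filler cap back on the neck of the aluminium tank casting clamped in the vice: set it level on the neck, turn it gently backward (counter-clockwise from above) until its pins drop off the thread starts, then screw it forward (clockwise) fully home to its stop and let go. Work by feel and never force it, keep the cap upright, and leave the casting's vice and the tools on the bench undisturbed.

Things in the scene. Friction and masses are not known exactly. Their poses are not given: they have to be found in the camera images.
- casting: Aluminium tank casting (79 x 90 mm, top 95 mm above the bench) held in the blue jaws of a low machine vice (230 mm long along x, 105 mm wide, 78 mm tall; cross handle 126 mm out on its -x side). All bolted down, rigid. Origin on the bench straight below the neck's axis; z up. Its yaw tells nothing of where the thread starts.
- mouth (a point): Centre of the top rim of the filler neck, 120 mm above the bench, z up. The neck is 44 mm across, top edge chamfered, with a rigid three-start thread 58 mm across. Each third of it, going counter-clockwise: a dark stop post of 11 degrees, a ridge of 88 degrees that rises 5.5 mm, a gap of about 21 degrees. Where the gaps lie round the neck differs each time and this frame does not show it.
- thread_foot (a point): On the neck's axis, 20 mm below the rim. Cap pins set on the ridges climb them when turned counter-clockwise, then drop 9 mm in the gaps and meet the stop posts. From there, clockwise, they run down 5.5 mm beneath the ridges in 85 to 100 degrees to a dead stop. Clockwise on top of the ridges they only jam against the posts (pins landing on a post first step 5 mm down to a ridge).
- cap_bar (a point): Centre of the grip bar of the loose red filler cap. Bar 46 mm long (x), 14 wide (y), 32 tall (z), standing on the cap's flat round top: this point is 16 mm above that top and 45 mm above the cap's lower edge. Its height above mouth is about 32 to 38 mm with the pins on top of the ridges, 29 mm when dropped in the gaps, 23 mm fully home.
- cap: The red cap, 0.18 to 0.29 kg, upright on the bench at first; origin at the centre of its lower edge, z up. 71 mm over its ribs, 62 mm inside, 29 mm tall without the bar. Three steel pins, 4.4 mm thick, point inward to 23.5 mm from the axis, 4 mm above the lower edge: one along +x, the others 120 degrees apart.
- file_handle: Wooden file handle standing on end, 28 mm across, 120 mm tall; bystander. Origin at its foot.
- file_handle2: Second, darker file handle standing on end, same size; bystander. Origin at its foot.
- hammer: Hammer lying on the bench; bystander. Origin on the bench beneath it.
- wrench: Steel wrench lying on the bench; bystander. Origin on the bench beneath it.
- steel_ring: Turned steel ring, 90 mm across, 22 mm tall, lying flat; bystander. Origin at the centre of its underside.
- brass_bar: Brass bar offcut standing on end, 32 mm across, 50 mm tall; bystander. Origin at the centre of its underside.
Mind the look-alikes: they are no part of the job. Of the things that look like the cap, take the one that is farthest to the robot's left at the start.

How it is judged:
At the end, for the whole second after the job is handed in: The cap is screwed fully home on the neck: its bar's centre 20.5 to 24.8 mm above the rim (about 23 mm is home) and within 4 mm of the neck's axis, upright within 0.06 rad, released and at rest (z of cap_bar in the frame of mouth between 0.0205 and 0.0248 m and horizontal distance between cap_bar and mouth below 0.004 m and angle between cap_bar's own z axis and vertical below 0.06 rad and linear speed of cap below 0.01 m/s); the robot touches nothing.
It fails at once if the cap is forced: more than 40 N between the cap and the casting or its thread (contact force between cap and casting above 40 N).
It fails at once if the cap is tipped by more than 0.5 rad (angle between cap_bar's own z axis and vertical above 0.5 rad).
It fails at once if the robot hits the casting or its vice with more than 25 N (contact force between the arm and casting above 25 N).
It fails at once if a bystander is moved by more than 20 mm (distance of any of file_handle, file_handle2, hammer, wrench, steel_ring, brass_bar from where it was at the start of the episode above 0.02 m).
It also fails if it takes over 72 s, if anything falls off the work surface, if the arm or the gripper's body presses on something with over 40 N, if the wrist force passes 120 N, or if a joint passes its speed limit or range.

### The arm

A 6-joint arm with a two-finger parallel gripper is mounted at the origin on the work surface. World frame = base frame: x ahead of the robot, y to its left, z up, the work surface at z = 0. Lengths are in m, angles in rad, forces in N, time in s.
With the tool pointing down it reaches from about 0.25 to 0.775 m from the base axis. Payload 4 kg.
Tool frame: the origin (TCP) lies at the very end of the fingers, on their centre line; the grasp point (between the pads) lies 19 mm behind it (r.grip_depth is the z of the grasp point in the tool frame, in m); z points along the fingers, y is the line along which they close (so a half turn about z gives the same grasp; the last joint's range is limited). The gripper opens to 85 mm and grips with 20 to 120 N. Pads are 22 mm wide; open, the fingers measure 114 mm over their backs; the gripper's body (76 mm by 85 mm) begins 54 mm behind the grasp point. The pads swing forward as they close: fully open they stand 13 mm farther back than shut.
Start: joints at [-1.28, 0.087, 1.371, -0, 1.684, -0.103], TCP at [0.211, -0.508, 0.207] pointing down, gripper open.
Joint ranges: [-3.1, 3.1], [-0.76, 2.03], [0.27, 2.55], [-1.08, 4.22], [0.17, 2.65], [-2.57, 2.57]. Speed limits (rad/s): [2.79, 2.79, 3.14, 3.14, 3.14, 3.14].

### API

Orientations are given as a rotation vector (axis times angle).
In Python, from bench import r, vision, nets gives the robot as it stands.
- The arm moves only by the tool jog_arm, never from a script. Its argument "rows" is a list that holds one entry, the list of rows, each a list of 5 numbers: the shift along the world's x, y, z in mm, then the turn about the world's z in degrees, then the finger opening in mm, from 0 to 85.4. In form: [[[x, y, z, spin, fingers], ...]]. A call has 1 to 10 rows; each row shifts and turns the commanded pose from where the row before left it; what a row does not reach is not made up. A row lasts 1/12 s, in which the tool goes at most 41.7 mm and 7.16 degrees, less where a joint would pass 70% of its speed; a pose out of reach is approached as far as the arm can. A call is refused whole if a number of a shift passes 41.7 or a number of a turn 7.16, either way. A call with a gripper value outside its range is refused whole. The fingers move at their own pace and stop on an object; "newtons" is the grip in N (left out, the last holds). Time passes only in rows, so rows that do not move let the fingers close. It gives the time, the measured TCP pose, the force, the opening and the grip force at its end, in the units of the state.
- r.observe(): the state, without advancing time (a new reading comes with each control period).
- vision.capture(name): name is "side" or "top"; returns the picture (480x640x3 uint8, red, green, blue); there is no depth.
- vision.camera_info(name): a dict with "fx", "fy", "cx", "cy" (pixels), "R" (3x3) and "t" (3): a world point X has camera coordinates R X + t. Camera axes: x right, y down, z forward; pixel columns grow to the right and rows downward; lengths in m; the calibration is good to about 2 mm. A picture is of the moment at which its call begins. camera_info takes no time and is no camera call.
- r.finish_job(): hands the job in; it is judged then, once.
Trained networks look in the newest picture that a camera, given by its name, has taken for a name from the list of things; names that differ only in an ending like _2 or _b are one class to them, and where a whole thing is asked for, a point or a joint stands for the part that bears it (a point fixed in the world has none). Each returns a list of dicts, best first, with "confidence" (0 to 1); they miss things now and then, are a little off and sometimes report something else, mostly with a low value. They report only what shows in the picture. A call takes as long as a camera call. They do not tell look-alikes from the thing itself.
- nets.outline_of(camera, name): "pixels" (480x640 bool, what is visible of it) and "pixel" ([column, row] in pixels, amid what is visible of it).
- nets.mark_of(camera, name): "pixel" ([column, row] in pixels: a listed point, or the origin of a listed thing).
The state is a dict: "time": time; "joint_pos": joint angles; "joint_velocities": joint speeds; "effort": joint torques, N m; "ee_pos": TCP position; "orientation": TCP orientation; "wrist_force": force on the tool from outside, world axes, zero at the start; "moment": the same for the moment, N m; "grip_width": finger opening in m; "grasp_force": force on a finger pad.
Only numpy, scipy, OpenCV 4.12 (cv2) and the standard library are available. Lean on these libraries where they do the work, as an engineer would, in place of code of your own. Each camera call takes 0.05 s, during which the arm holds its last target. There are 200 camera calls.

## Working session

There is one attempt and no reset: what is moved stays moved. The work goes in short steps, Python scripts to look and compute and a tool call to move; the robot and the scene stay as the last step left them, time stands still between calls to the robot, and variables do not carry over. Pictures are saved under pics/ and viewed, at most 10 in all, crops included, and the job is handed in when it is done.

Besides the shell and the picture viewer there is one more tool, called after ">>>" as a command line: name --argument value ..., lists and objects as JSON in quotes. jog_arm: Moves the arm, as the interface text tells. Its arguments: {"type":"object","properties":{"rows":{"type":"array"},"newtons":{"type":"number"}},"required":["rows"]}

```bash
mkdir -p pics
cat > h.py <<'E'
import numpy as np, cv2
from bench import r, vision, nets
def proj(cam,X):
    c=vision.camera_info(cam); p=np.array(c["R"])@np.array(X)+np.array(c["t"]); return np.array([c["fx"]*p[0]/p[2]+c["cx"],c["fy"]*p[1]/p[2]+c["cy"]])
def ray(cam,px):
    c=vision.camera_info(cam); R=np.array(c["R"]); d=R.T@np.array([(px[0]-c["cx"])/c["fx"],(px[1]-c["cy"])/c["fy"],1]); return -R.T@np.array(c["t"]),d
def atz(cam,px,z):
    o,d=ray(cam,px); return o+d*(z-o[2])/d[2]
E
python3 - <<'E'
from h import *
for c in("top","side"):
    im=vision.capture(c); cv2.imwrite(f"pics/{c}0.png",im[:,:,::-1])
    print(c,ray(c,(320,240)))
    for n,z in(("mouth",.12),("cap_bar",.045),("casting",0)):
        for d in nets.mark_of(c,n): print(n,np.round(d["pixel"],1),round(d["confidence"],2),np.round(atz(c,d["pixel"],z),4))
print(r.observe())
E
```

```text
top (array([3.68912155e-01, 1.26784846e-03, 1.45192413e+00]), array([ 0.1667629 , -0.00892332, -0.9859981 ]))
mouth [383.6 266.3] 0.96 [ 0.5247 -0.1667  0.12  ]
cap_bar [306.8 276.1] 0.74 [0.5123 0.0251 0.045 ]
cap_bar [300.3 328.9] 0.72 [0.3767 0.0444 0.045 ]
cap_bar [262.7 277. ] 0.58 [0.5125 0.14   0.045 ]
casting [375.9 269.3] 0.91 [ 0.531  -0.1607  0.    ]
side (array([ 0.4188336 , -0.96898356,  0.62922931]), array([ 0.14060502,  0.87031943, -0.47232619]))
mouth [308.9 271.4] 0.6 [ 0.5247 -0.158   0.12  ]
cap_bar [287.4 258.1] 0.78 [0.4985 0.0341 0.045 ]
cap_bar [279.4 234.2] 0.72 [0.4924 0.1657 0.045 ]
cap_bar [360.1 225.6] 0.33 [0.7153 0.1641 0.045 ]
casting [310. 323.] 0.89 [ 0.5196 -0.1715  0.    ]
{'time': 0.4, 'joint_pos': array([-1.28011180e+00,  8.73140065e-02,  1.37094324e+00, -9.47222293e-06,
        1.68362468e+00, -1.03112569e-01]), 'joint_velocities': array([-0.00020201, -0.00166377, -0.00349505, -0.00067045,  0.00063125,
       -0.00162497]), 'effort': array([-4.56030484e-04, -3.51157343e+01, -3.12938011e+01, -1.28869319e-04,
        2.71196586e-03, -5.68624241e-07]), 'ee_pos': array([ 0.21099708, -0.50783142,  0.20675496]), 'orientation': array([-3.08060964e+00, -6.14528039e-01,  5.72674976e-05]), 'wrist_force': array([-0.94944009, -0.76873307, -0.19456273]), 'moment': array([0.01429436, 0.00715559, 0.01184976]), 'grasp_force': 0.0, 'grip_width': 0.0851524043658074}
```

View pics/top0.png

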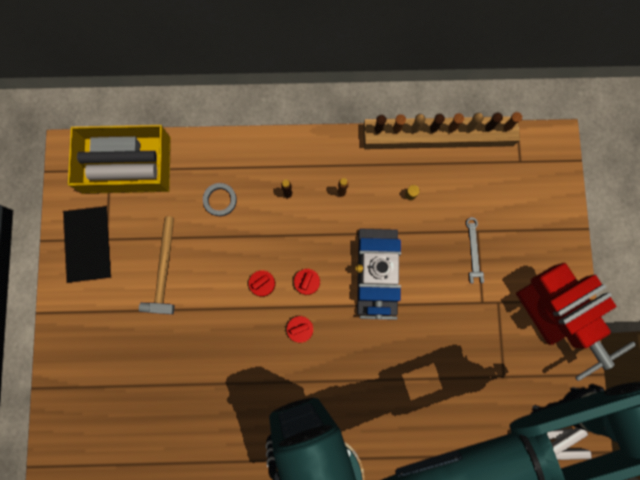

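View pics/side0.png

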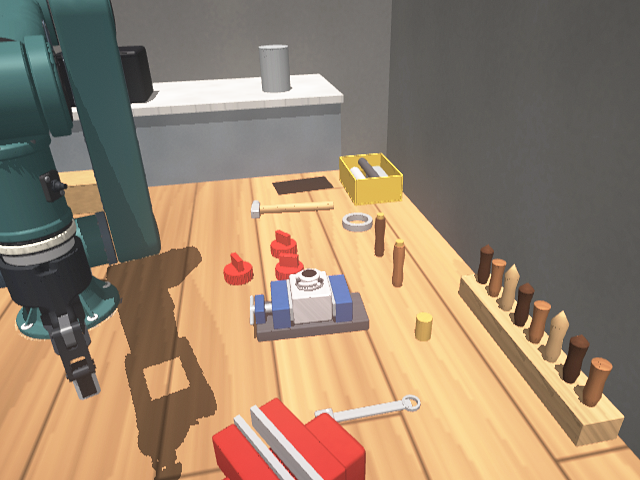

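Top view: three red caps at (262,283), (307,282) and (300,329). The leftmost (largest y) is at (262,283), and at (284,243) in the side view. The neck is at (382,267) in the top view. Next I refine these positions.

```bash
cat > m.py <<'E'
from h import *
T=[];S=[]
tops=[];
def tri(a,b):
    (o1,d1),(o2,d2)=ray("top",a),ray("side",b)
    d1=d1/np.linalg.norm(d1);d2=d2/np.linalg.norm(d2)
    s=np.linalg.lstsq(np.c_[d1,-d2],o2-o1,rcond=None)[0]; p,q=o1+d1*s[0],o2+d2*s[1]
    return np.round((p+q)/2,4),round(np.linalg.norm(p-q)*1e3,1)
acc={}
for i in range(5):
    for c in("top","side"):
        vision.capture(c)
        for n in("mouth","cap_bar","casting","cap"):
            for d in nets.mark_of(c,n):
                if d["confidence"]>.3: acc.setdefault((c,n),[]).append(d["pixel"])
def near(c,n,p):
    a=np.array(acc.get((c,n),[[1e4,1e4]])); a=a[np.linalg.norm(a-p,axis=1)<14]; return len(a),a.mean(0),a.std(0)
for n,pt,ps,z in(("mouth",(383,266),(309,271),.12),("cap_bar",(262,278),(283,238),.045),("casting",(376,269),(310,323),0),("cap",(262,283),(283,248),0)):
    a,b=near("top",n,pt),near("side",n,ps); print(n,a,b,tri(a[1],b[1]),atz("top",a[1],z),atz("side",b[1],z))
print(vision.camera_info("top")["fx"],vision.camera_info("side")["fx"])
t=vision.capture("top"); s=vision.capture("side")
def crop(im,x,y,w): return cv2.resize(im[y-w:y+w,x-w:x+w],(400,400),interpolation=cv2.INTER_CUBIC)
t1=crop(t,262,283,20);t2=crop(t,382,267,20)
cv2.imwrite("pics/c1.png",np.hstack([t1,t2])[:,:,::-1])
cv2.imwrite("pics/c2.png",np.hstack([crop(s,284,245,25),crop(s,309,280,25)])[:,:,::-1])
E
python3 m.py
```

```text
mouth (5, array([382.7 , 267.58]), array([1.36967149, 1.20066648])) (5, array([306.44, 269.52]), array([1.08369737, 1.62037033])) (array([ 0.5199, -0.1632,  0.1284]), np.float64(1.3)) [ 0.52153714 -0.1643061   0.12      ] [ 0.52091055 -0.14973452  0.12      ]
cap_bar (5, array([263.1 , 278.68]), array([1.40996454, 1.1196428 ])) (5, array([280.8 , 235.92]), array([1.09909053, 0.98264948])) (array([0.5005, 0.1381, 0.0543]), np.float64(13.3)) [0.50807769 0.13895938 0.045     ] [0.4950073 0.154878  0.045    ]
casting (5, array([376.48, 271.62]), array([1.17711512, 0.78076885])) (5, array([308.86, 323.38]), array([1.05943381, 1.23838605])) (array([ 0.5219, -0.1627, -0.0072]), np.float64(7.2)) [ 0.52472221 -0.16200825  0.        ] [ 0.51707625 -0.17220668  0.        ]
cap (5, array([263.82, 284.78]), array([1.85623274, 1.46751491])) (6, array([285.06666667, 247.35      ]), array([3.21955829, 4.18280209])) (array([0.4987, 0.1398, 0.017 ]), np.float64(8.3)) [0.49608307 0.14154071 0.        ] [0.50522498 0.17106638 0.        ]
541.7545498424347 473.4554483926617
```

View pics/c1.png

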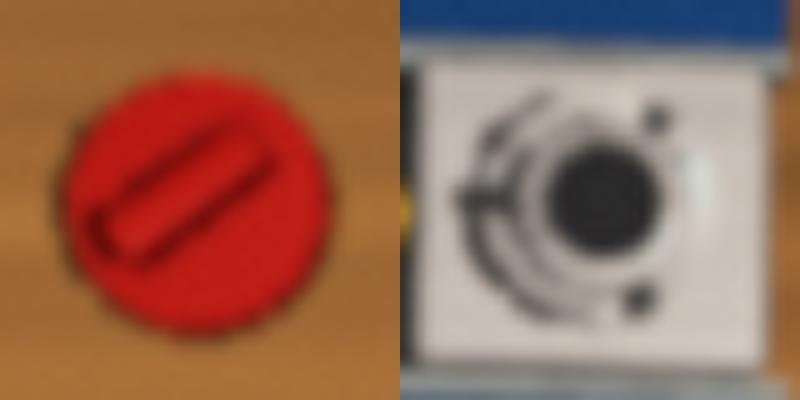

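View pics/c2.png

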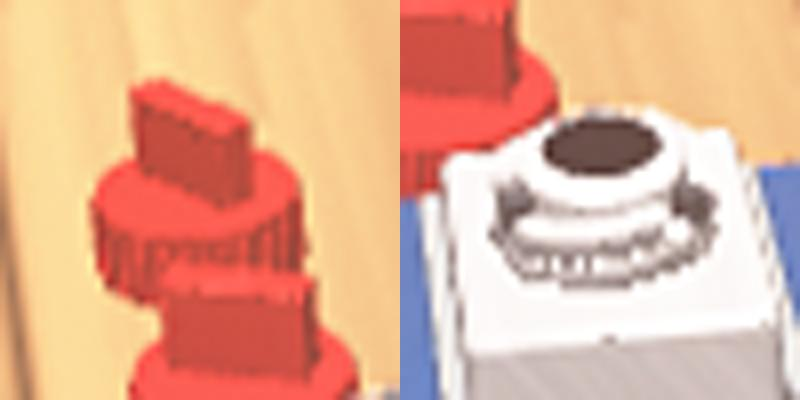

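Right crop: the bore centre is at about (382,266.5) in the top view. The dark stop posts are at about 84°, -36° and -156° in world angles. The left crop gives the cap disc centre as (261.3,282.9), with the bar at about -56°.

```bash
python3 - <<'E'
from m import tri
E
cat > n.py <<'E'
from h import *
def redblob(cam,x,y,w):
    im=vision.capture(cam).astype(int); m=((im[:,:,0]>120)&(im[:,:,1]<80)&(im[:,:,2]<80)).astype(np.uint8)
    M=np.zeros_like(m);M[y-w:y+w,x-w:x+w]=m[y-w:y+w,x-w:x+w]
    c=max(cv2.findContours(M,0,2)[0],key=cv2.contourArea); return c,im
if __name__=="__main__":
    c,im=redblob("top",262,283,20); print(cv2.fitEllipse(c),cv2.minEnclosingCircle(c))
    e=cv2.fitEllipse(c)[0]
    print("cap disc",atz("top",e,.02),atz("top",e,.029))
    print("bartop",atz("top",(260.15,281.55),.061))
    q=[atz("top",(242+(u+.5)/10-.5,263+(v+.5)/10-.5),.061)[:2] for u,v in((95,215),(245,120),(275,160),(130,265))]
    for a,b in((0,1),(3,2),(1,2),(0,3)): d=q[b]-q[a]; print(np.linalg.norm(d),np.degrees(np.arctan2(d[1],d[0])))
    print("mouth top",atz("top",(381.85,266.55),.12),"side",atz("side",(309.2,273.1),.12))
    f=atz("top",(381.85,266.55),.12)
    for u,v in((255,120),(240,300),(75,195)):
        p=atz("top",(362+(u+.5)/10-.5,247+(v+.5)/10-.5),.109)-f; print(np.hypot(*p[:2]),np.degrees(np.arctan2(p[1],p[0])))
    # side cap top disc & bar top
    for u,v,z in((192,122,.061),(200,190,.029)): print("side",atz("side",(259+(u+.5)/8-.5,220+(v+.5)/8-.5),z))
    print(r.observe()["time"])
E
python3 n.py
```

```text
mouth (5, array([381.22, 266.58]), array([0.73047929, 1.48108069])) (6, array([307.65, 271.75]), array([1.29325172, 4.74508518])) (array([ 0.5229, -0.1605,  0.1212]), np.float64(2.2)) [ 0.52410776 -0.16074477  0.12      ] [ 0.52200247 -0.15878258  0.12      ]
cap_bar (5, array([262.38, 278.84]), array([0.99277389, 1.08369737])) (5, array([280.44, 237.24]), array([0.94783965, 1.46914941])) (array([0.5   , 0.1404, 0.0494]), np.float64(14.5)) [0.50770229 0.14083472 0.045     ] [0.49328069 0.14756137 0.045     ]
casting (4, array([375.225, 271.425]), array([0.76280732, 1.15623311])) (5, array([309.88, 322.8 ]), array([0.49959984, 1.11892806])) (array([ 0.5236, -0.1595, -0.0087]), np.float64(5.3)) [ 0.52532581 -0.15864707  0.        ] [ 0.51949997 -0.17074782  0.        ]
cap (5, array([264.38, 285.58]), array([1.35705564, 0.67052218])) (5, array([286.94, 249.08]), array([0.99116094, 0.53441557])) (array([0.5002, 0.1388, 0.0115]), np.float64(14.5)) [0.49390239 0.14005495 0.        ] [0.50912193 0.16016848 0.        ]
541.7545498424347 473.4554483926617
((261.2729797363281, 283.0960693359375), (26.537818908691406, 27.631977081298828), 106.51571655273438) ((260.89715576171875, 283.3794250488281), 14.302263259887695)
cap disc [0.49894312 0.14631238 0.02      ] [0.49812585 0.14540074 0.029     ]
bartop [0.49926623 0.14502075 0.061     ]
0.04533730912357358 -58.57751199568548
0.045644435156737904 -55.010630732980765
0.012992040115891954 -143.98565758659538
0.015811394904460364 -145.59966174742777
mouth top [ 0.52414743 -0.16230766  0.12      ] side [ 0.52426444 -0.16456959  0.12      ]
0.026012712711215982 -35.732619474173546
0.0257758562389261 -158.29909354115088
0.030725296267276735 83.9204022018074
side [0.49806384 0.1292215  0.061     ]
side [0.49982792 0.14154442 0.029     ]
5.65
```

>>> jog_arm --rows '[[[10, 31, 0, 5, 60], [14, 32, 0, 5, 60], [15, 33, 0, 5, 60], [15, 33, 0, 5, 60], [15, 33, 0, 5, 60], [15, 33, 0, 5, 60], [15, 33, 0, 5, 60], [15, 33, 0, 5, 60], [15, 33, 0, 5, 60], [15, 33, 0, 5, 60]]]'

```text
time: 6.48
ee_pos: [0.3554, -0.1793, 0.2072]
orientation: [2.528, 1.863, 0.001]
wrist_force: [0.3, -0.6, -0.4]
grip_width: 0.0601
grasp_force: 0.0
```

>>> jog_arm --rows '[[[15, 33, 0, 5, 60], [15, 33, 0, 5, 60], [15, 33, -5, 5, 60], [15, 33, -10, 5, 60], [15, 33, -10, 5, 60], [15, 33, -10, 5, 60], [15, 33, -10, 5, 60], [15, 33, -10, 5, 60], [15, 33, -10, 5, 60], [10, 30, -10, 5, 60]]]'

```text
time: 7.32
ee_pos: [0.5009, 0.1483, 0.1315]
orientation: [1.502, 2.758, 0.001]
wrist_force: [-0.1, -0.1, -0.5]
grip_width: 0.0603
grasp_force: 0.0
```

>>> jog_arm --rows '[[[-2.5, -3.5, -15, 1.2, 60], [0, 0, -20, 0, 60], [0, 0, -20, 0, 50], [0, 0, -18, 0, 50], [0, 0, -14, 0, 50], [0, 0, -8, 0, 50], [0, 0, -3, 0, 50], [0, 0, 0, 0, 50]]]'

```text
time: 7.98
ee_pos: [0.4972, 0.1425, 0.0335]
orientation: [-1.48, -2.77, 0.001]
wrist_force: [-0.2, 0.6, 1.1]
grip_width: 0.0503
grasp_force: 0.0
```

Run:
```python
from h import *
s=vision.capture("side");t=vision.capture("top")
f=lambda im,x,y,w: cv2.resize(im[y-w:y+w,x-w:x+w],(400,400),interpolation=cv2.INTER_CUBIC)
cv2.imwrite("pics/g1.png",np.hstack([f(t,262,283,30),f(s,284,235,30)])[:,:,::-1])
o=r.observe();print(o["ee_pos"],o["wrist_force"],proj("side",[.4985,.145,.029]),proj("side",o["ee_pos"]))
```

```text
[0.49837811 0.1426745  0.03502345] [-0.47537807  0.15814768  0.03999412] [282.92392288 242.76439062] [282.81588815 241.18494301]
```

View pics/g1.png

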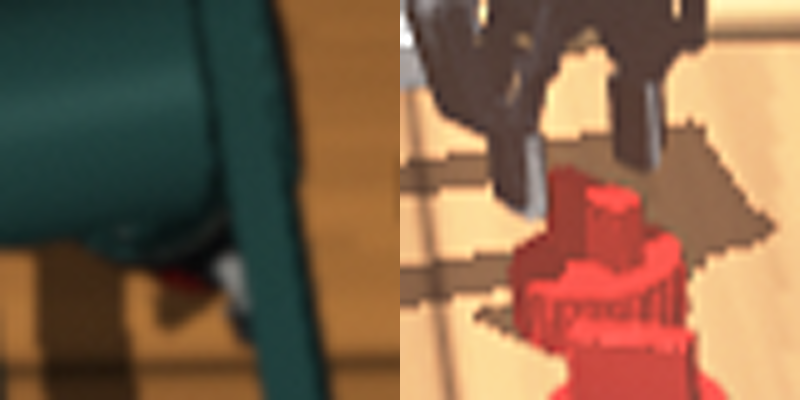

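The side view shows the pads straddling the bar of the left cap with clearance on both sides. The arm blocks the top view. Closing now.

>>> jog_arm --rows '[[[0, 0, 0, 0, 20], [0, 0, 0, 0, 20], [0, 0, 0, 0, 20], [0, 0, 0, 0, 20], [0, 0, 0, 0, 10], [0, 0, 0, 0, 8], [0, 0, 0, 0, 8], [0, 0, 0, 0, 8]]]' --newtons 50

```text
time: 8.75
ee_pos: [0.4986, 0.1428, 0.0349]
orientation: [1.48, 2.769, 0.003]
wrist_force: [2.2, 0.8, 2.7]
grip_width: 0.0113
grasp_force: 49.0
```

Run:
```python
from h import *
s=vision.capture("side")
f=lambda im,x,y,w: cv2.resize(im[y-w:y+w,x-w:x+w],(500,500),interpolation=cv2.INTER_CUBIC)
cv2.imwrite("pics/g2.png",f(s,284,235,30)[:,:,::-1])
o=r.observe();print(o["time"],o["ee_pos"],o["wrist_force"],o["moment"],o["grip_width"],o["grasp_force"])
```

```text
8.8 [0.49864373 0.14280805 0.03487609] [3.7956858  0.82031426 3.97464372] [ 0.12179629 -0.46655479 -0.02202172] 0.01097544844370103 49.02192313224077
```

View pics/g2.png

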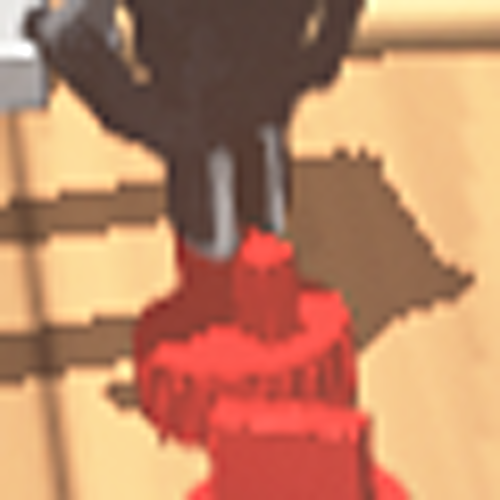

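The pads hold the bar near its middle, but the grip may be slightly high and off-centre. I lift it and turn the bar broadside to the side camera to check.

>>> jog_arm --rows '[[[0, 0, 3, 0, 8], [0, 0, 7, 0, 8], [0, 0, 15, 0, 8], [0, 0, 20, 7, 8], [0, 0, 20, 7, 8], [0, 0, 15, 7, 8], [0, 0, 0, 7, 8], [0, 0, 0, 7, 8], [0, 0, 0, 7, 8], [0, 0, 0, 7, 8]]]'

```text
time: 9.63
ee_pos: [0.4959, 0.1422, 0.1128]
orientation: [-0.188, -3.132, 0.002]
wrist_force: [-0.2, 0.1, -2.0]
grip_width: 0.0116
grasp_force: 48.9
```

>>> jog_arm --rows '[[[0, 0, 0, 7, 8], [0, 0, 0, 0, 8], [0, 0, 0, 0, 8]]]'

```text
time: 9.88
ee_pos: [0.4964, 0.1423, 0.113]
orientation: [-0.011, -3.139, 0.001]
wrist_force: [-0.6, -0.2, -2.8]
grip_width: 0.0115
grasp_force: 48.9
```

Run:
```python
from h import *
s=vision.capture("side")
o=r.observe();print(o["time"],o["ee_pos"],o["orientation"],o["wrist_force"],o["moment"],o["grip_width"],o["grasp_force"])
p=proj("side",o["ee_pos"]);x,y=p.round().astype(int);print(p,proj("side",o["ee_pos"]+[.01,0,0]),proj("side",o["ee_pos"]+[0,0,.01]))
f=lambda im,x,y,w: cv2.resize(im[y-w:y+w,x-w:x+w],(600,600),interpolation=cv2.INTER_CUBIC)
c=f(s,x,y,30).copy()
q=((p-[x-30,y-30]+.5)*10-.5).astype(int); cv2.drawMarker(c,tuple(int(v) for v in q),(0,255,0),0,20,1)
cv2.imwrite("pics/g3.png",c[:,:,::-1])
```

```text
9.9333 [0.49665748 0.14240649 0.11319602] [-1.09430191e-02 -3.13928093e+00  6.43330381e-04] [ 0.83301522  0.04061693 -3.28628768] [ 0.00870499 -0.0420178   0.01568949] 0.011671132494692543 48.8632080797106
[280.05220412 214.61448034] [283.91824861 214.21497149] [279.77054522 211.08312867]
```

View pics/g3.png

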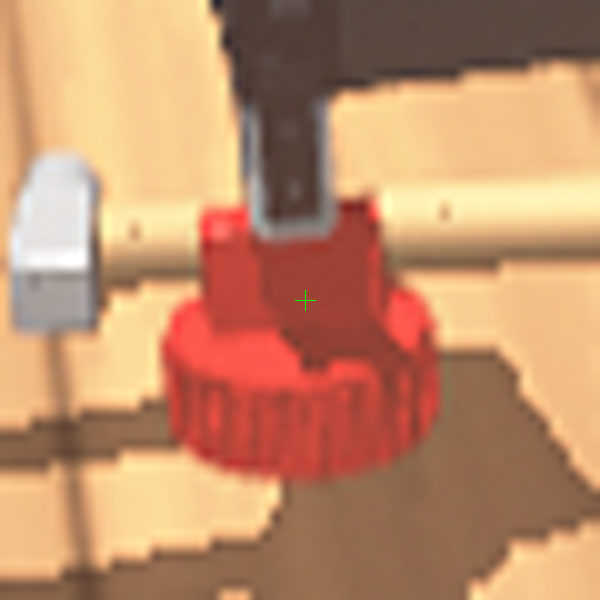

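The cap is level and the fingers are centred along the bar (fingers at column 291, bar centre 292). The tips cover only the top 8 mm or so of the bar, so I set the cap back down and regrip lower, watching the force.

>>> jog_arm --rows '[[[0, 0, -25, 0, 8], [0, 0, -25, 0, 8], [0, 0, -18, 0, 8], [0, 0, -7, 0, 8], [0, 0, -2, 0, 8], [0, 0, 0, 0, 8]]]'

```text
time: 10.43
ee_pos: [0.4975, 0.1425, 0.037]
orientation: [-0.008, -3.141, 0.0]
wrist_force: [-0.7, -0.6, -2.9]
grip_width: 0.0112
grasp_force: 48.9
```

>>> jog_arm --rows '[[[0, 0, -0.5, 0, 8], [0, 0, 0, 0, 30], [0, 0, 0, 0, 30], [0, 0, 0, 0, 30], [0, 0, -4, 0, 30], [0, 0, -3, 0, 30], [0, 0, -2, 0, 30], [0, 0, 0, 0, 30]]]'

```text
time: 11.1
ee_pos: [0.4969, 0.1425, 0.0266]
orientation: [-0.007, -3.14, 0.0]
wrist_force: [0.0, 0.4, 0.4]
grip_width: 0.0301
grasp_force: 0.0
```

>>> jog_arm --rows '[[[0, 0, -2, 0, 30], [0, 0, -2, 0, 30], [0, 0, -1, 0, 30], [0, 0, 0, 0, 30]]]'

```text
time: 11.43
ee_pos: [0.4973, 0.1425, 0.022]
orientation: [-0.007, -3.141, 0.0]
wrist_force: [0.3, 0.0, -0.1]
grip_width: 0.0303
grasp_force: 0.0
```

Run:
```python
from h import *
s=vision.capture("side")
o=r.observe();print(o["time"],o["ee_pos"],o["wrist_force"])
p=proj("side",o["ee_pos"]);x,y=p.round().astype(int);print(p)
f=lambda im,x,y,w: cv2.resize(im[y-w:y+w,x-w:x+w],(500,500),interpolation=cv2.INTER_CUBIC)
cv2.imwrite("pics/g4.png",f(s,x,y,25)[:,:,::-1])
```

```text
11.4833 [0.49738019 0.14256514 0.02222405] [-0.24705378  0.16580721 -0.37801869]
[282.78117507 245.46661001]
```

View pics/g4.png

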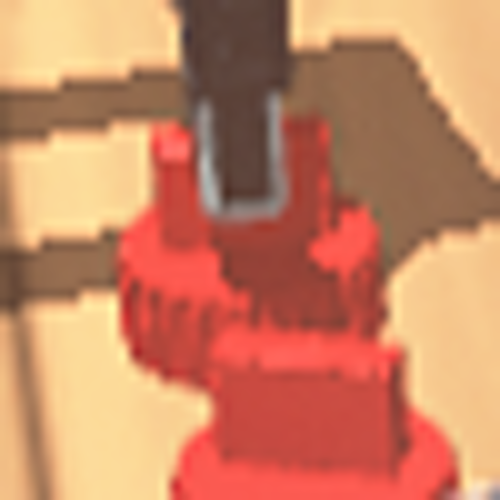

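The tip is now about 20 mm down the bar, still clear of the cap's top, and centred. Closing and carrying.

>>> jog_arm --rows '[[[0, 0, 0, 0, 10], [0, 0, 0, 0, 8], [0, 0, 0, 0, 8], [0, 0, 0, 0, 8], [0, 0, 2, 0, 8], [0, 0, 8, 0, 8], [0, 0, 20, 0, 8], [0, 0, 30, 0, 8], [0, 0, 30, 0, 8], [0, 0, 30, 0, 8]]]' --newtons 60

```text
time: 12.32
ee_pos: [0.4969, 0.1423, 0.1436]
orientation: [-0.007, -3.14, 0.001]
wrist_force: [0.4, 0.3, -1.7]
grip_width: 0.0122
grasp_force: 60.6
```

>>> jog_arm --rows '[[[0, -10, 20, -5, 8], [2.5, -20, 5, -7, 8], [3, -30, 0, -7, 8], [3, -30, 0, -7, 8], [3, -30, 0, -7, 8], [3, -30, 0, -7, 8], [3, -30, 0, -7, 8], [3, -30, 0, -7, 8], [3, -30, 0, -7, 8], [2, -30, 0, -7, 8]]]'

```text
time: 13.15
ee_pos: [0.5227, -0.129, 0.1676]
orientation: [-1.77, -2.595, 0.0]
wrist_force: [0.6, 0.5, -2.8]
grip_width: 0.0125
grasp_force: 60.6
```

>>> jog_arm --rows '[[[1, -20, 0, -7, 8], [0, -12, 0, 0, 8], [0, -5, 0, 0, 8], [0, 0, 0, 0, 8], [0, 0, 0, 0, 8]]]'

```text
time: 13.57
ee_pos: [0.5239, -0.1635, 0.1674]
orientation: [-1.914, -2.49, -0.001]
wrist_force: [-0.6, -0.1, -1.9]
grip_width: 0.0119
grasp_force: 60.6
```

```bash
cat > v.py <<'E'
from h import *
s=vision.capture("side").astype(int)
o=r.observe();print(o["time"],o["ee_pos"],o["orientation"],o["wrist_force"],o["moment"],o["grip_width"])
m=((s[:,:,0]>90)&(s[:,:,1]<.55*s[:,:,0])&(s[:,:,2]<.55*s[:,:,0])).astype(np.uint8)
b=np.zeros_like(m);b[215:290,275:345]=m[215:290,275:345]
n,l,st,ce=cv2.connectedComponentsWithStats(b)
for i in range(1,n):
    if st[i,4]>50: print(st[i],ce[i])
for row in range(225,285,2):
    x=np.nonzero(b[row])[0]
    if len(x): print(row,x.min(),x.max(),(x.min()+x.max())/2,end="; ")
E
python3 v.py
```

```text
13.6167 [ 0.52403236 -0.16314693  0.16751656] [-1.91406116e+00 -2.49051947e+00 -1.14153552e-03] [-0.09547419 -0.41517489 -1.96509795] [ 0.00578547 -0.00685316  0.00837185] 0.01225629985711658
[ 275  232   51   48 1332] [300.83708709 259.11561562]
233 306 307 306.5; 235 306 309 307.5; 237 306 311 308.5; 239 306 313 309.5; 241 306 314 310.0; 243 300 314 307.0; 245 296 320 308.0; 247 293 323 308.0; 249 291 324 307.5; 251 290 324 307.0; 253 280 325 302.5; 255 279 325 302.0; 257 279 325 302.0; 259 279 325 302.0; 261 279 325 302.0; 263 278 324 301.0; 265 276 323 299.5; 267 275 322 298.5; 269 275 319 297.0; 271 275 313 294.0; 273 276 296 286.0; 275 276 289 282.5; 277 276 288 282.0; 279 278 286 282.0;
```

Run:
```python
from h import *
s=vision.capture("side"); o=r.observe(); z=o["ee_pos"][2]
x0,y0,w=308,262,32
c=cv2.resize(s[y0-w:y0+w,x0-w:x0+w],(600,600),interpolation=cv2.INTER_CUBIC)
k=600/(2*w)
def draw(X,col):
    p=np.array([proj("side",a) for a in X]); p=((p-[x0-w,y0-w]+.5)*k-.5).astype(np.int32); cv2.polylines(c,[p],True,col,1)
t=np.linspace(0,2*np.pi,60)
for rad,zz,col in((.0355,z+.007,(0,255,0)),(.0355,z-.022,(0,255,0)),(.022,.12,(0,0,255))):
    draw(np.c_[.5243+rad*np.cos(t),-.1646+rad*np.sin(t),0*t+zz],col)
cv2.imwrite("pics/n1.png",c[:,:,::-1])
```

```text
(no output)
```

View pics/n1.png

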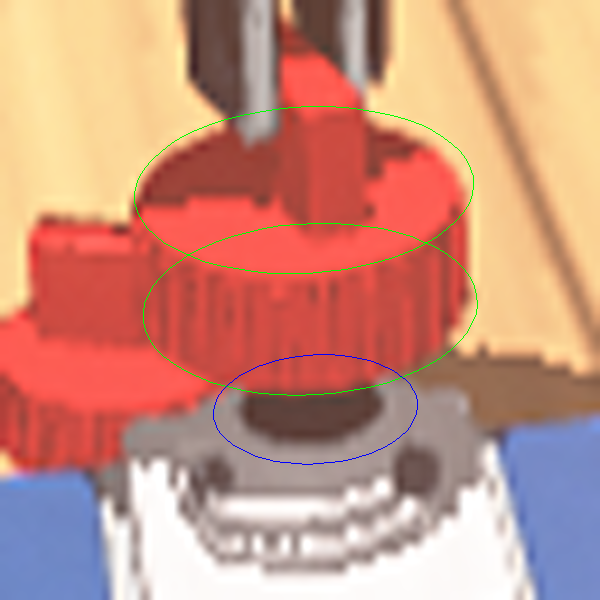

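The overlay puts the cap about 0.8 mm to the -x side of the neck's axis and nearly right in y. The neck's bore is centred at column 315 of the crop. Small correction, then lower by feel.

>>> jog_arm --rows '[[[0.4, -1.5, -8, 0, 8], [0, 0, -8, 0, 8], [0, 0, -5, 0, 8], [0, 0, -2, 0, 8], [0, 0, -1, 0, 8], [0, 0, -0.5, 0, 8]]]'

```text
time: 14.17
ee_pos: [0.5243, -0.1658, 0.1424]
orientation: [-1.917, -2.488, 0.0]
wrist_force: [0.5, -0.5, -1.6]
grip_width: 0.0124
grasp_force: 60.6
```

>>> jog_arm --rows '[[[0, 0, -1, 0, 8], [0, 0, -0.8, 0, 8], [0, 0, -0.5, 0, 8]]]'

```text
time: 14.42
ee_pos: [0.5246, -0.166, 0.1409]
orientation: [1.917, 2.488, 0.0]
wrist_force: [-0.8, -0.2, -2.7]
grip_width: 0.012
grasp_force: 60.6
```

>>> jog_arm --rows '[[[0, 0, -0.8, 0, 8], [0, 0, -0.6, 0, 8], [0, 0, 0, 0, 8]]]'

```text
time: 14.67
ee_pos: [0.5244, -0.1659, 0.1392]
orientation: [-1.918, -2.488, -0.0]
wrist_force: [0.1, -0.6, -2.1]
grip_width: 0.0125
grasp_force: 60.6
```

>>> jog_arm --rows '[[[0, 1, 0, 0, 8], [0, 0, -0.8, 0, 8], [0, 0, -0.6, 0, 8], [0, 0, 0, 0, 8]]]'

```text
time: 15.0
ee_pos: [0.5244, -0.1648, 0.1377]
orientation: [-1.917, -2.488, -0.0]
wrist_force: [0.2, 0.3, -2.9]
grip_width: 0.0124
grasp_force: 60.6
```

>>> jog_arm --rows '[[[0, 0, -0.7, 0, 8], [0, 0, -0.5, 0, 8], [0, 0, 0, 0, 8]]]'

```text
time: 15.25
ee_pos: [0.5245, -0.1648, 0.1367]
orientation: [1.918, 2.488, 0.001]
wrist_force: [0.1, 0.3, -1.4]
grip_width: 0.0122
grasp_force: 60.7
```

>>> jog_arm --rows '[[[0, 0, -0.6, 0, 8], [0, 0, -0.5, 0, 8], [0, 0, 0, 0, 8]]]'

```text
time: 15.5
ee_pos: [0.5246, -0.1649, 0.1362]
orientation: [1.917, 2.488, 0.001]
wrist_force: [-1.2, 0.5, 1.1]
grip_width: 0.0121
grasp_force: 61.1
```

>>> jog_arm --rows '[[[0, 0, -0.5, 0, 8], [0, 0, 0, 0, 8]]]'

```text
time: 15.67
ee_pos: [0.5247, -0.1644, 0.1352]
orientation: [1.917, 2.489, 0.002]
wrist_force: [0.5, 0.8, -1.0]
grip_width: 0.0123
grasp_force: 60.7
```

>>> jog_arm --rows '[[[0, 0, -0.5, 0, 8], [0, 0, 0, 0, 8]]]'

```text
time: 15.83
ee_pos: [0.5244, -0.1643, 0.1339]
orientation: [-1.917, -2.488, -0.001]
wrist_force: [0.5, 2.1, -0.9]
grip_width: 0.0128
grasp_force: 60.7
```

>>> jog_arm --rows '[[[0, 0.5, -0.5, 0, 8], [0, 0, -0.5, 0, 8], [0, 0, 0, 0, 8]]]'

```text
time: 16.08
ee_pos: [0.5244, -0.1642, 0.1331]
orientation: [-1.917, -2.488, -0.0]
wrist_force: [0.3, 2.6, -2.0]
grip_width: 0.0124
grasp_force: 60.6
```

>>> jog_arm --rows '[[[0, 0, -0.5, 0, 8], [0, 0, -0.5, 0, 8], [0, 0, 0, 0, 8]]]'

```text
time: 16.33
ee_pos: [0.5244, -0.1643, 0.1325]
orientation: [-1.917, -2.488, -0.001]
wrist_force: [1.0, 2.4, -1.0]
grip_width: 0.0122
grasp_force: 60.8
```

>>> jog_arm --rows '[[[0, 0, -0.5, 0, 8], [0, 0, -0.5, 0, 8], [0, 0, 0, 0, 8]]]'

```text
time: 16.58
ee_pos: [0.5244, -0.1641, 0.1315]
orientation: [-1.917, -2.488, -0.001]
wrist_force: [-0.4, 2.9, 0.2]
grip_width: 0.0123
grasp_force: 60.8
```

>>> jog_arm --rows '[[[0, 0.7, 0, 0, 8], [0, 0, -0.5, 0, 8], [0, 0, -0.5, 0, 8], [0, 0, 0, 0, 8]]]'

```text
time: 16.92
ee_pos: [0.5243, -0.1638, 0.1307]
orientation: [-1.918, -2.488, 0.0]
wrist_force: [-1.4, 2.3, 0.8]
grip_width: 0.0123
grasp_force: 61.0
```

>>> jog_arm --rows '[[[0, 0, -0.5, 0, 8], [0, 0, -0.5, 0, 8], [0, 0, 0, 0, 8]]]'

```text
time: 17.17
ee_pos: [0.5245, -0.1638, 0.1305]
orientation: [1.917, 2.488, 0.0]
wrist_force: [-1.8, 3.2, 5.4]
grip_width: 0.0125
grasp_force: 61.5
```

>>> jog_arm --rows '[[[0, 0.8, 0, 5, 8], [0, 0, 0.3, 5, 8], [0, 0, 0.3, 5, 8], [0, 0, 0.3, 5, 8], [0, 0, 0, 0, 8]]]'

```text
time: 17.58
ee_pos: [0.5248, -0.1636, 0.1318]
orientation: [1.451, 2.784, -0.001]
wrist_force: [-0.6, 2.6, 5.4]
grip_width: 0.0124
grasp_force: 61.6
```

>>> jog_arm --rows '[[[0, 0, 0.3, 5, 8], [0, 0, 0.3, 5, 8], [0, 0, 0.3, 5, 8], [0, 0, 0, 0, 8]]]'

```text
time: 17.92
ee_pos: [0.5248, -0.1639, 0.1327]
orientation: [1.076, 2.949, -0.002]
wrist_force: [-2.0, 1.3, 4.7]
grip_width: 0.0123
grasp_force: 61.5
```

>>> jog_arm --rows '[[[0, 0, 0.3, 5, 8], [0, 0, 0.3, 5, 8], [0, 0, 0.3, 5, 8], [0, 0, 0.3, 5, 8], [0, 0, 0, 0, 8]]]'

```text
time: 18.33
ee_pos: [0.5249, -0.1641, 0.1339]
orientation: [0.548, 3.091, -0.004]
wrist_force: [-1.2, 1.0, 4.8]
grip_width: 0.0125
grasp_force: 61.5
```

>>> jog_arm --rows '[[[0, 0, 0.3, 5, 8], [0, 0, 0.2, 4, 8], [0, 0, 0.1, 4, 8], [0, 0, 0, 0, 8]]]'

```text
time: 18.67
ee_pos: [0.5249, -0.1644, 0.1347]
orientation: [0.195, 3.133, -0.005]
wrist_force: [-1.9, 0.6, 5.7]
grip_width: 0.0124
grasp_force: 61.6
```

>>> jog_arm --rows '[[[0, 0, 0.1, 4, 8], [0, 0, 0, 3, 8], [0, 0, 0, 0, 8]]]'

```text
time: 18.92
ee_pos: [0.5246, -0.1639, 0.1334]
orientation: [0.006, 3.141, -0.003]
wrist_force: [-0.6, 0.2, 2.1]
grip_width: 0.0123
grasp_force: 61.2
```

>>> jog_arm --rows '[[[0, 0, -0.5, 1, 8], [0, 0, -0.5, 1, 8], [0, 0, -0.5, 0, 8], [0, 0, 0, 0, 8]]]'

```text
time: 19.25
ee_pos: [0.5242, -0.1633, 0.1313]
orientation: [0.048, -3.14, 0.001]
wrist_force: [-0.6, -0.6, 0.2]
grip_width: 0.0125
grasp_force: 61.0
```

>>> jog_arm --rows '[[[0, 0, -0.5, 1, 8], [0, 0, -0.5, 1, 8], [0, 0, 0, 0, 8]]]'

```text
time: 19.5
ee_pos: [0.5241, -0.1627, 0.1295]
orientation: [0.104, -3.138, -0.001]
wrist_force: [0.6, -0.0, -2.7]
grip_width: 0.0126
grasp_force: 60.6
```

>>> jog_arm --rows '[[[0, 0, -0.7, 0, 8], [0, 0, -0.7, 0, 8], [0, 0, -0.7, 0, 8], [0, 0, 0, 0, 8]]]'

```text
time: 19.83
ee_pos: [0.5243, -0.1627, 0.1282]
orientation: [0.103, -3.139, -0.001]
wrist_force: [0.8, -0.5, -1.9]
grip_width: 0.0123
grasp_force: 60.6
```

>>> jog_arm --rows '[[[0, 0, -0.7, 0, 8], [0, 0, -0.5, 0, 8], [0, 0, 0, 0, 8]]]'

```text
time: 20.08
ee_pos: [0.5244, -0.1629, 0.1273]
orientation: [0.103, -3.14, -0.0]
wrist_force: [-0.2, -0.6, -2.7]
grip_width: 0.0119
grasp_force: 60.6
```

>>> jog_arm --rows '[[[0, 0, -0.6, 0, 8], [0, 0, -0.6, 0, 8], [0, 0, 0, 0, 8]]]'

```text
time: 20.33
ee_pos: [0.5245, -0.163, 0.1263]
orientation: [-0.103, 3.14, 0.0]
wrist_force: [-0.3, -0.6, -2.6]
grip_width: 0.0123
grasp_force: 60.7
```

>>> jog_arm --rows '[[[0, 0, -0.5, 0, 8], [0, 0, -0.5, 0, 8], [0, 0, 0, 0, 8]]]'

```text
time: 20.58
ee_pos: [0.5246, -0.1629, 0.126]
orientation: [-0.103, 3.139, -0.0]
wrist_force: [-0.6, 0.0, 1.0]
grip_width: 0.012
grasp_force: 61.1
```

>>> jog_arm --rows '[[[0, 0, 0, -4, 8], [0, 0, -0.2, -4, 8], [0, 0, -0.3, -5, 8], [0, 0, -0.3, -5, 8], [0, 0, 0, 0, 8]]]'

```text
time: 21.0
ee_pos: [0.5248, -0.1634, 0.1254]
orientation: [0.392, 3.115, -0.002]
wrist_force: [0.3, -0.7, 1.6]
grip_width: 0.0125
grasp_force: 61.2
```

```bash
cat > o.py <<'E'
from h import *
o=r.observe();a=o["orientation"];print(o["time"],o["ee_pos"].round(4),2*np.degrees(np.arctan2(a[1],a[0]))-90,o["wrist_force"].round(1),o["moment"].round(3),np.round(o["joint_pos"][5],2))
E
python3 o.py
```

```text
21.0 [ 0.5248 -0.1634  0.1254] 75.66620890668062 [ 0.3 -0.7  1.6] [-0.125  0.173 -0.037] -1.73
```

>>> jog_arm --rows '[[[0, 0, -0.3, -5, 8], [0, 0, -0.3, -5, 8], [0, 0, -0.3, -5, 8], [0, 0, -0.3, -5, 8], [0, 0, 0, 0, 8]]]'

```text
time: 21.42
ee_pos: [0.5248, -0.1633, 0.1241]
orientation: [0.924, 3.001, -0.001]
wrist_force: [-0.4, -0.1, 3.9]
grip_width: 0.0122
grasp_force: 61.2
```

```bash
python3 o.py
```

```text
21.4167 [ 0.5248 -0.1633  0.1241] 55.78719921316767 [-0.4 -0.1  3.9] [-0.148  0.192 -0.133] -1.38
```

>>> jog_arm --rows '[[[0, 0, -0.3, -5, 8], [0, 0, -0.3, -5, 8], [0, 0, -0.3, -5, 8], [0, 0, -0.3, -5, 8], [0, 0, 0, 0, 8]]]'

```text
time: 21.83
ee_pos: [0.5246, -0.1631, 0.1228]
orientation: [1.429, 2.797, 0.0]
wrist_force: [-0.9, -0.7, 3.8]
grip_width: 0.0125
grasp_force: 61.4
```

```bash
python3 o.py
```

```text
21.8333 [ 0.5246 -0.1631  0.1228] 35.87030653261762 [-0.9 -0.7  3.8] [-0.018  0.298 -0.121] -1.03
```

>>> jog_arm --rows '[[[0, 0, -0.3, -5, 8], [0, 0, -0.3, -5, 8], [0, 0, -0.3, -5, 8], [0, 0, -0.2, -4, 8], [0, 0, 0, 0, 8]]]'

```text
time: 22.25
ee_pos: [0.5247, -0.163, 0.1216]
orientation: [1.869, 2.524, 0.0]
wrist_force: [-0.9, -0.4, 3.4]
grip_width: 0.0124
grasp_force: 61.4
```

```bash
python3 o.py
```

```text
22.25 [ 0.5247 -0.163   0.1216] 16.94297496969496 [-0.9 -0.4  3.4] [ 0.019  0.279 -0.096] -0.7
```

>>> jog_arm --rows '[[[0, 0, -0.2, -4, 8], [0, 0, -0.2, -4, 8], [0, 0, 0, 0, 8]]]'

```text
time: 22.5
ee_pos: [0.5247, -0.163, 0.1211]
orientation: [2.041, 2.388, 0.001]
wrist_force: [-1.5, 0.5, 3.8]
grip_width: 0.0124
grasp_force: 61.4
```

```bash
python3 o.py
```

```text
22.5 [ 0.5247 -0.163   0.1211] 8.956379387310548 [-1.5  0.5  3.8] [ 0.017  0.282 -0.092] -0.56
```

>>> jog_arm --rows '[[[0, 0, -0.2, -3, 8], [0, 0, 0, 0, 8]]]'

```text
time: 22.67
ee_pos: [0.5247, -0.163, 0.1209]
orientation: [2.102, 2.334, 0.001]
wrist_force: [-0.5, -0.3, 4.4]
grip_width: 0.0122
grasp_force: 61.5
```

```bash
python3 o.py
```

```text
22.6667 [ 0.5247 -0.163   0.1209] 5.9854507547905484 [-0.5 -0.3  4.4] [-0.057  0.242 -0.134] -0.51
```

>>> jog_arm --rows '[[[0, 0, -0.2, -3, 8], [0, 0, 0, 0, 8]]]'

```text
time: 22.83
ee_pos: [0.5249, -0.1625, 0.1209]
orientation: [2.161, 2.279, 0.002]
wrist_force: [-1.1, 0.6, 5.0]
grip_width: 0.012
grasp_force: 61.6
```

```bash
python3 o.py
```

```text
22.8333 [ 0.5249 -0.1625  0.1209] 3.042607304586184 [-1.1  0.6  5. ] [0.154 0.18  0.193] -0.46
```

>>> jog_arm --rows '[[[0, 0, -0.1, -2, 8], [0, 0, 0, 0, 8]]]'

```text
time: 23.0
ee_pos: [0.5249, -0.1623, 0.1208]
orientation: [2.198, 2.244, 0.002]
wrist_force: [-1.2, 1.2, 6.1]
grip_width: 0.0118
grasp_force: 62.5
```

```bash
python3 o.py
```

```text
23.0 [ 0.5249 -0.1623  0.1208] 1.1740947927538912 [-1.2  1.2  6.1] [0.178 0.237 0.816] -0.42
```

The torque jumped after about 92° of forward turn and 5.2 mm of descent, which fits the dead stop. I ease off and release.

>>> jog_arm --rows '[[[0, 0, 0.3, 1.5, 8], [0, 0, 0, 0, 8], [0, 0, 0, 0, 12], [0, 0, 0, 0, 20], [0, 0, 0, 0, 40], [0, 0, 0, 0, 40], [0, 0, 0, 0, 40], [0, 0, 0, 0, 40]]]'

```text
time: 23.67
ee_pos: [0.5242, -0.163, 0.1198]
orientation: [-2.177, -2.264, 0.001]
wrist_force: [-0.5, -0.3, 0.6]
grip_width: 0.0397
grasp_force: 0.0
```

>>> jog_arm --rows '[[[0, 0, 3, 0, 40], [0, 0, 10, 0, 40], [0, 0, 20, 0, 40], [0, 0, 30, 0, 40], [0, 0, 30, 0, 40], [-20, -20, 20, 0, 40], [-30, -30, 0, 0, 40], [-30, -30, 0, 0, 40], [-30, -30, 0, 0, 40], [0, 0, 0, 0, 40]]]'

```text
time: 24.5
ee_pos: [0.4118, -0.2763, 0.235]
orientation: [2.185, 2.254, -0.007]
wrist_force: [0.8, -0.5, 0.3]
grip_width: 0.04
grasp_force: 0.0
```

>>> jog_arm --rows '[[[-30, -30, 0, 0, 40], [-30, -30, 0, 0, 40], [-30, -30, 0, 0, 40], [0, 0, 0, 0, 40], [0, 0, 0, 0, 40]]]'

```text
time: 24.92
ee_pos: [0.3266, -0.361, 0.2342]
orientation: [2.181, 2.259, 0.0]
wrist_force: [-0.7, 0.6, -0.2]
grip_width: 0.04
grasp_force: 0.0
```

Run:
```python
from h import *
s=vision.capture("side");t=vision.capture("top"); o=r.observe();print(o["time"],o["ee_pos"],o["wrist_force"])
x0,y0,w=309,270,32;k=600/(2*w)
c=cv2.resize(s[y0-w:y0+w,x0-w:x0+w],(600,600),interpolation=cv2.INTER_CUBIC)
a=np.linspace(0,2*np.pi,60)
for h in(.023,.029):
    P=np.c_[.5243+.0355*np.cos(a),-.1646+.0355*np.sin(a),0*a+.12+h-.016]
    p=np.array([proj("side",q) for q in P]); cv2.polylines(c,[((p-[x0-w,y0-w]+.5)*k-.5).astype(np.int32)],True,(0,255,0) if h<.025 else (0,0,255),1)
tt=cv2.resize(t[247:287,362:402],(200,200),interpolation=cv2.INTER_CUBIC)
cv2.imwrite("pics/f.png",np.hstack([c,np.vstack([tt,np.zeros((400,200,3),np.uint8)])])[:,:,::-1])
```

```text
25.0167 [ 0.32829139 -0.35937354  0.23402139] [-0.46936682  1.18979372 -1.0305545 ]
```

View pics/f.png

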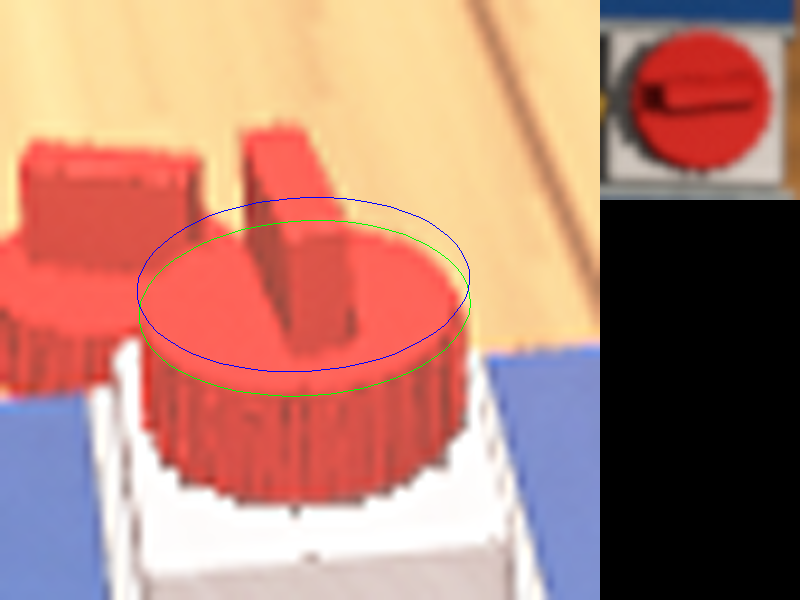

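The final picture shows the cap level and concentric, with its top edge on the predicted home circle (green). The arm is clear, so I hand in.

```bash
python3 -c "
from bench import r
print(r.finish_job())"
```

```text
the job is handed in; nothing more can be done
None
```

The leftmost red cap is screwed down to its stop on the neck and released, sitting level in the final side view with the arm clear, and I handed the job in at about 25 s; no verdict came back.

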